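Tap the scale's pan home on its load plate, then zero it

ROBOT

A 7-joint arm with a two-finger parallel gripper is mounted at the origin on a cart in front of the work surface, level with it; the furniture and walls round the work are solid. World frame = base frame: x ahead of the robot, y to its left, z up, the work surface at z = 0. Lengths are in m, angles in rad, forces in N, time in s.
With the tool pointing down it reaches from about 0.425 to 1.025 m from the base axis. Payload 9.4 kg.
Tool frame: the origin (TCP) lies between the finger pads; the fingertips stand tips_ahead ahead of it and the grasp point (between the pads) lies 2 mm behind it (tips_ahead is the distance from the TCP to the fingertips, in m); z points along the fingers, y is the line along which they close (so a half turn about z gives the same grasp; the last joint's range is limited). The gripper opens to 85 mm and grips with 20 to 120 N. Pads are 22 mm wide; open, the fingers measure 114 mm over their backs; the gripper's body (76 mm by 85 mm) begins 54 mm behind the grasp point. The pads swing forward as they close: fully open they stand 13 mm farther back than shut.
Start: joints at [-1.379, 0.599, -0.003, 1.599, 0.002, 0.943, -0.08], TCP at [0.193, 0.699, 0.248] pointing down, gripper open.
Joint ranges: [-2.57, 2.57], [-0.35, 1.97], [-1.29, 1.29], [0.11, 2.56], [-1.05, 4.19], [0.11, 1.86], [-2.63, 2.63]. Speed limits (rad/s): [2.22, 2.22, 3.01, 3.01, 3.14, 3.14, 3.14].

INTERFACE

Orientations are given as a rotation vector (axis times angle).
In Python, from workcell import * gives the robot as it stands. The module is installed in compiled form; this text tells all that it offers.
- The arm moves only by the tool carry_out, never from a script. Its arguments are lists of equal length, an entry for each row: "travel": the shift along the tool's x, y, z in mm, a list of three; "delta_rot": the turn, a rotation vector about the tool's x, y, z in degrees, a list of three; "gripper": the opening, from -1 (shut) to 1 (fully open), so that 0 is half open. A call has 1 to 10 rows; each row shifts and turns the commanded pose from where the row before left it, along the tool's axes as they then stand; what a row does not reach is not made up. A row lasts 1/10 s, in which the tool goes at most 50 mm and 8.59 degrees, less where a joint would pass 70% of its speed; a pose out of reach is approached as far as the arm can. A call is refused whole if a number of a shift passes 50 or a number of a turn 8.59, either way. A call with a gripper value outside its range is refused whole. The fingers move at their own pace and stop on an object; "newtons" is the grip in N (left out, the last holds). Time passes only in rows, so rows that do not move let the fingers close. It gives the time, the measured TCP pose, the force, the opening and the grip force at its end, in the units of the state.
- sense(): the state, without advancing time (a new reading comes with each control period).
- snapshot(name): name is "scene" or "side" or "wrist"; returns (picture, depth): 480x640x3 uint8, red, green, blue; 480x640 float32, m along the optical axis (not along the pixel's ray), 0 where there is no reading.
- get_calibration(name): a dict with "fov_y" (degrees; the focal length in pixels is half the picture's height over the tangent of half this angle, whatever the lens; pixels are square), "cx", "cy" (the principal point, pixels), "dist" ([k1, k2, p1, p2, k3] as OpenCV has them; the pictures are not rectified), "R" (3x3) and "t" (3): a world point X has camera coordinates R X + t; the wrist camera has in their place "mount" (4x4, takes a point from camera to tool coordinates, whose origin is the TCP and whose axes are the flange's). Camera axes: x right, y down, z forward; pixel columns grow to the right and rows downward; lengths in m; the calibration is good to about 2 mm. A picture is of the moment at which its call begins: read the wrist's pose just before it. get_calibration takes no time and is no camera call.
- sign_off(): hands the job in; it is judged then, once.
Trained networks look in the newest picture that a camera, given by its name, has taken for a name from the list of things; names that differ only in an ending like _2 or _b are one class to them, and where a whole thing is asked for, a point or a joint stands for the part that bears it (a point fixed in the world has none). Each returns a list of dicts, best first, with "confidence" (0 to 1); they miss things now and then, are a little off and sometimes report something else, mostly with a low value. They report only what shows in the picture. A call takes as long as a camera call.
- find_in(target, camera): "xy" ([column, row] in pixels, amid what is visible of it).
The state is a dict: "clock": time; "q": joint angles; "qvel": joint speeds; "joint_torque": joint torques, N m; "eef_pos": TCP position; "eef_rot": TCP orientation; "force": force on the tool from outside, world axes, zero at the start; "wrist_torque": the same for the moment, N m; "width": finger opening in m; "grip_force": force on a finger pad.
Only numpy, scipy, OpenCV 4.12 (cv2) and the standard library are available. Lean on these libraries where they do the work, as an engineer would, in place of code of your own. Each camera call takes 0.05 s, during which the arm holds its last target. There are 200 camera calls.

TASK

The scale's round steel pan stands off-centre, riding high on the load plate: tap it gently from opposite sides (left and right, front and back), a little past the middle and back, until it drops level into its hidden groove. The load cell is delicate: keep every push under 8 N, stop as soon as the pan catches, and do not lift, tilt or press on it. Then zero the scale: press the larger round button (tare) fully down and let it come up, leaving the small power button and all other things alone.

Things in the scene. Friction and masses are not known exactly. Their poses are not given: they have to be found in the camera images.
- scale: White kitchen scale that stands firmly (does not slide), case 236 x 176 mm, 32 mm high. Origin on the worktop, below the middle of its round deck; z up, x to the back of the scale, y to its left. The control panel is in front, from x = -80 to -152 mm: dark blank display at y = +30 mm, tare button at y = -34 mm, small power button (12 mm across) at y = -68 mm.
- scale_deck (a point): Middle of the deck, 46 mm above the worktop, axes as the scale's. Here lies the load plate, 152 mm across, hidden by the pan, with a round groove 11 mm wide, 4 mm deep, mean radius 45 mm. The plate floats on rubber mounts: it stays up to 5 mm off the deck's middle in x and in y, unmeasured and new each time; pushes under 8 N do not shift it.
- pan: Loose round steel pan with a low rim, 160 mm across, 0.15 to 0.31 kg; rim upright from 6 to 20 mm above the origin. Origin: its middle, at the feet of eight studs (8 mm thick, 6 mm long, on a 45 mm radius) under it. Off its seat the studs slide on the load plate (1 to 3 N) with the origin 46 mm above the worktop; seated, it is at 42 mm. Its yaw is of no account.
- pan_rim (a point): Middle of the pan at half the rim's height, 13 mm above its origin. Only within about 1.5 mm of the groove's true middle do the studs all fall in: the pan drops 4 mm and then resists being pushed on. A finger still pressing the rim can hold that side up by friction until it is drawn back.
- tare_top (a point): Middle of the top of the tare button, a grey round button 24 mm across on the scale's front panel, about 38 mm above the worktop. It goes down 4 mm against a spring (5 N at the bottom) and springs back.
- tare (a joint): Travel of the tare button in m: 0 up, 0.004 fully down.
- power (a joint): Travel of the small power button in m: 0 up, 0.004 fully down. To be left alone.
- lemon: Lemon, 71 mm long, 51 mm high, on the worktop behind the scale; origin under its middle. Leave it alone.
- mill: Small shaker with a domed top, 44 mm across, 90 mm high, at the back; origin under its middle. Leave it alone.
- wooden_spoon: Wooden spoon, 338 mm long, lying flat along the front edge of the worktop; origin under its middle. Leave it alone.

How it is judged:
On the way, in this order (a step that is already met when the one before it is completed fails the run):
1. the pan lies seated in the groove of the load plate, level and let go (z of pan in the frame of scale between 0.04 and 0.0433 m and angle between pan's own z axis and vertical below 0.015 rad and horizontal distance between pan and scale_deck below 0.01 m and contact force between pan and the fingers below 0.1 N), for 0.2 s.
2. the tare button is pressed fully down (value of joint tare above 0.0032 m), for 0.1 s.
At the end, for the whole second after the job is handed in: The pan is at rest in the groove, untouched: its origin 42 mm (+1.3, -2) above the scale's foot, level within 0.015 rad, within 10 mm of the deck's middle; the tare button is up again (under 1 mm) (all of step 1 and value of joint tare below 0.001 m and linear speed of pan below 0.01 m/s).
It fails at once if the pan is pushed or pressed with more than 8 N (contact force between pan and the fingers above 8 N or contact force between pan and the arm above 8 N).
It fails at once if the pan is lifted 10 mm clear of the load plate or tilted by more than 0.12 rad (z of pan in the frame of scale above 0.056 m or angle between pan's own z axis and vertical above 0.12 rad).
It fails at once if the power button is pressed (value of joint power above 0.002 m).
It fails at once if one of the other loose things is moved by more than 30 mm (distance of any of lemon, mill, wooden_spoon from where it was at the start of the episode above 0.03 m).
It also fails if it takes over 72 s, if anything falls off the work surface, if the arm or the gripper's body presses on something with over 40 N, if the wrist force passes 120 N, or if a joint passes its speed limit or range.

## Working session

There is one attempt and no reset: what is moved stays moved. The work goes in short steps, Python scripts to look and compute and a tool call to move; the robot and the scene stay as the last step left them, time stands still between calls to the robot, and variables do not carry over. Pictures are saved under pics/ and viewed, at most 10 in all, crops included, and the job is handed in when it is done.

Besides the shell and the picture viewer there is one more tool, called after "Call:" by a JSON object that holds its "fn" and its "kwargs". carry_out: Moves the arm, as the interface text tells. Its arguments: {"type":"object","properties":{"travel":{"type":"array"},"delta_rot":{"type":"array"},"gripper":{"type":"array"},"newtons":{"type":"number"}},"required":["travel","delta_rot","gripper"]}

```bash
mkdir -p pics; cat > h.py <<'E'
from workcell import *
import numpy as np, cv2
from scipy.spatial.transform import Rotation as Ro
def cam(n,s=None):
    c=get_calibration(n); f=240/np.tan(np.radians(c["fov_y"])/2)
    K=np.array([[f,0,c["cx"]],[0,f,c["cy"]],[0,0,1]]);d=np.array(c["dist"],float)
    if "R" in c: R=np.array(c["R"]);t=np.array(c["t"])
    else:
        M=np.array(c["mount"]);T=np.eye(4);T[:3,:3]=Ro.from_rotvec(s["eef_rot"]).as_matrix();T[:3,3]=s["eef_pos"]
        W=np.linalg.inv(T@M);R=W[:3,:3];t=W[:3,3]
    return K,d,R,t
def cloud(n,dep,s=None):
    K,d,R,t=cam(n,s)
    v,u=np.mgrid[0:480,0:640]
    p=cv2.undistortPoints(np.stack([u,v],-1).reshape(-1,1,2).astype(np.float64),K,d).reshape(480,640,2)
    P=np.concatenate([p*dep[...,None],dep[...,None]],-1)
    X=(P-t)@R
    X[dep<=0]=np.nan
    return X
def proj(n,X,s=None):
    K,d,R,t=cam(n,s)
    return cv2.projectPoints(np.atleast_2d(np.float64(X)),cv2.Rodrigues(R)[0],t,K,d)[0].reshape(-1,2)
def onplane(n,px,z,s=None):
    K,d,R,t=cam(n,s)
    p=cv2.undistortPoints(np.float64(px).reshape(-1,1,2),K,d).reshape(-1,2)
    r=np.c_[p,np.ones(len(p))]@R; o=-R.T@t
    return o+r*((z-o[2])/r[:,2])[:,None]
def save(n,im): cv2.imwrite("pics/"+n+".png",im[...,::-1])
E
python3 - <<'E'
from h import *
s=sense();print(s)
for n in("scene","side"):
    im,dp=snapshot(n);save(n+"0",im);X=cloud(n,dp);np.save(n+"0.npy",X)
    for k in("scale","pan","tare_top","lemon","mill","wooden_spoon"):
        for r in find_in(k,n)[:2]:
            u,v=map(int,r["xy"]);print(n,k,r["xy"],round(r["confidence"],2),X[v,u].round(4))
E
```

```text
{'clock': 0.0, 'q': array([-1.37868358,  0.60013751, -0.00253613,  1.6001508 ,  0.00178935,
        0.94291193, -0.07977038]), 'qvel': array([ 0.00038586, -0.00049117, -0.00066976, -0.00023071, -0.00068478,
       -0.00176355,  0.00147739]), 'joint_torque': array([-3.34090519e-04, -7.76420903e+01,  1.56508002e+00, -2.58016026e+01,
        1.24304471e-02,  8.77518469e-03,  5.25898565e-05]), 'eef_pos': array([0.19244458, 0.69851325, 0.24740062]), 'eef_rot': array([-4.20851561e-01, -3.11320092e+00,  2.51904577e-03]), 'force': array([-0.38232023,  0.76149408,  0.08770142]), 'wrist_torque': array([ 0.00603729, -0.01706961, -0.00150544]), 'grip_force': 0.0, 'width': 0.0852299659137763}
scene scale [345.5, 302.0] 0.8 [0.3839 0.2836 0.0308]
scene scale [288.9, 421.4] 0.24 [0.261  0.4532 0.0102]
scene pan [313.0, 259.4] 0.74 [0.4719 0.2937 0.0583]
scene tare_top [375.9, 269.2] 0.57 [0.4117 0.2059 0.0414]
scene lemon [269.0, 207.7] 0.78 [0.6544 0.2909 0.039 ]
scene wooden_spoon [292.6, 423.0] 0.88 [0.2559 0.4497 0.01  ]
scene wooden_spoon [223.3, 205.3] 0.67 [0.6867 0.3721 0.0556]
side scale [264.2, 260.4] 0.98 [0.4017 0.2512 0.0319]
side pan [302.2, 238.3] 0.75 [0.4751 0.2919 0.0568]
side tare_top [266.5, 273.2] 0.65 [0.4099 0.2031 0.0404]
side lemon [401.2, 253.2] 0.9 [0.671  0.2648 0.0448]
side lemon [411.3, 218.7] 0.58 [0.6994 0.3504 0.0693]
side mill [407.3, 223.4] 0.55 [0.6928 0.3504 0.0564]
side wooden_spoon [205.9, 232.9] 0.58 [0.2646 0.3647 0.0126]
```

View pics/scene0.png

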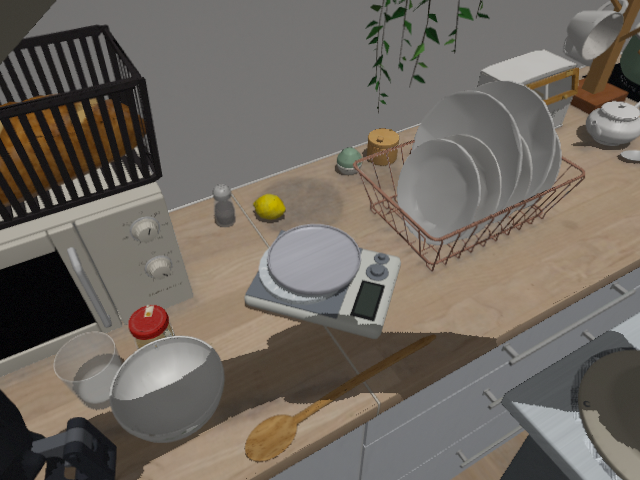

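View pics/side0.png

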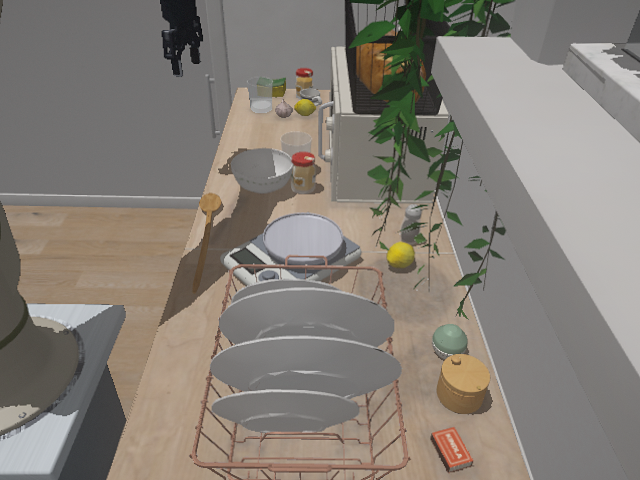

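```bash
python3 - <<'E'
from h import *
for n in("scene","side"):
    X=np.load(n+"0.npy");P=X.reshape(-1,3);P=P[np.isfinite(P).all(1)]
    near=np.hypot(P[:,0]-.474,P[:,1]-.293)<.12
    r=P[near&(P[:,2]>.060)&(P[:,2]<.075)]
    A=np.c_[2*r[:,:2],np.ones(len(r))]
    for i in range(8):
        s=np.linalg.lstsq(A,(r[:,:2]**2).sum(1),rcond=None)[0];R=np.sqrt(s[2]+s[0]**2+s[1]**2)
        e=np.hypot(r[:,0]-s[0],r[:,1]-s[1])-R;k=abs(e)<max(.003,2*np.std(e));r=r[k];A=A[k]
    print(n,"pan",s[:2],R,len(r),np.percentile(r[:,2],[5,50,95]))
    near=np.hypot(P[:,0]-.44,P[:,1]-.27)<.2
    t=P[near&(P[:,2]>.026)&(P[:,2]<.036)][:,:2].astype(np.float32)
    print("case",cv2.minAreaRect(t),len(t), np.median(P[near&(abs(P[:,2])<.01)][:,2]))
E
```

```text
scene pan [0.47385812 0.29084629] 0.0779254686196561 644 [0.06024437 0.06340019 0.06575105]
case ((0.4665156602859497, 0.22617024183273315), (0.30448344349861145, 0.29155874252319336), 47.80804443359375) 4812 -0.0022371169950766608
side pan [0.47579929 0.2889726 ] 0.07791512907673781 462 [0.06027922 0.06321192 0.06587079]
case ((0.4530413746833801, 0.2804991900920868), (0.23169191181659698, 0.1739867627620697), 41.657615661621094) 2245 -0.0011486401013360665
```

```bash
python3 - <<'E'
from h import *
import workcell
print(getattr(workcell,"tips_ahead",None),[a for a in dir(workcell) if a[0]!='_'])
s=sense();R=Ro.from_rotvec(s["eef_rot"]).as_matrix();print(R.round(3))
print(get_calibration("wrist"))
d=np.array([.475,.295,.25])-s["eef_pos"];print((R.T@d*1000).round(1), "toolx yaw",np.degrees(np.arctan2(R[1,0],R[0,0])))
E
```

```text
0.017 ['Unreachable', 'find_in', 'get_calibration', 'sense', 'sign_off', 'snapshot', 'tips_ahead']
[[-0.964  0.266  0.   ]
 [ 0.266  0.964  0.   ]
 [-0.     0.    -1.   ]]
{'fov_y': 71.71954448872268, 'cx': 318.11170185754634, 'cy': 246.30864512269108, 'dist': array([0.01849331, 0.        , 0.        , 0.        , 0.        ]), 'mount': array([[ 1.07110571e-03, -9.61610285e-01, -2.74416676e-01,
         7.02060084e-02],
       [ 9.99999351e-01,  1.13678295e-03, -8.03054450e-05,
         4.31996366e-05],
       [ 3.89174739e-04, -2.74416411e-01,  9.61610879e-01,
        -1.24038214e-01],
       [ 0.00000000e+00,  0.00000000e+00,  0.00000000e+00,
         1.00000000e+00]])}
[-379.6 -314.4   -1.7] toolx yaw 164.59633096661437
```

Call:
{"fn": "carry_out", "kwargs": {"travel": [[-38,-31.5,0],[-38,-31.5,0],[-38,-31.5,0],[-38,-31.5,0],[-38,-31.5,0],[-38,-31.5,0],[-38,-31.5,0],[-38,-31.5,0],[-38,-31.5,0],[-38,-31.5,0]], "delta_rot": [[0,0,0],[0,0,0],[0,0,0],[0,0,0],[0,0,0],[0,0,0],[0,0,0],[0,0,0],[0,0,0],[0,0,0]], "gripper": [1,1,1,1,1,1,1,1,1,1]}}

```text
clock: 1.7
eef_pos: [0.4762, 0.2927, 0.2486]
eef_rot: [0.421, 3.113, 0.001]
force: [0.4, 0.4, 0.4]
width: 0.0853
grip_force: 0.0
```

Call:
{"fn": "carry_out", "kwargs": {"travel": [[0,0,0],[0,0,0],[0,0,0],[0,0,0],[0,0,0],[0,0,0]], "delta_rot": [[0,0,8.25],[0,0,8.25],[0,0,8.25],[0,0,8.25],[0,0,0],[0,0,0]], "gripper": [1,1,1,1,1,1]}}

```text
clock: 2.3
eef_pos: [0.4752, 0.2946, 0.2484]
eef_rot: [1.281, 2.868, 0.0]
force: [0.0, 0.0, 0.4]
width: 0.0855
grip_force: 0.0
```

```bash
cat > look.py <<'E'
from h import *
import sys
def fit(r):
    A=np.c_[2*r[:,:2],np.ones(len(r))]
    for i in range(8):
        s=np.linalg.lstsq(A,(r[:,:2]**2).sum(1),rcond=None)[0];R=np.sqrt(s[2]+s[0]**2+s[1]**2)
        e=np.hypot(r[:,0]-s[0],r[:,1]-s[1])-R;k=abs(e)<max(.003,2*np.std(e));r=r[k];A=A[k]
    return s[:2],R,len(r),np.percentile(r[:,2],[5,50,95])
def look(name):
    s=sense();im,dp=snapshot("wrist");save(name,im);X=cloud("wrist",dp,s);np.save(name+".npy",X)
    return s,im,X
E
python3 - <<'E'
from look import *
s,im,X=look("w1");print(s["eef_pos"],s["eef_rot"],s["force"],s["clock"],s["width"])
for k in("scale","pan","tare_top"):
    for r in find_in(k,"wrist")[:2]:
        u,v=map(int,r["xy"]);print(k,r["xy"],round(r["confidence"],2),X[v,u].round(4))
P=X.reshape(-1,3);P=P[np.isfinite(P).all(1)]
near=np.hypot(P[:,0]-.474,P[:,1]-.291)<.11
print("pan",*fit(P[near&(P[:,2]>.06)&(P[:,2]<.07)]))
f=P[np.hypot(P[:,0]-.474,P[:,1]-.291)<.06];print("floor",np.percentile(f[:,2],[5,25,50,75]))
near=np.hypot(P[:,0]-.44,P[:,1]-.27)<.17
t=P[near&(P[:,2]>.026)&(P[:,2]<.036)][:,:2].astype(np.float32);print(cv2.minAreaRect(t),len(t))
E
```

```text
[0.47516707 0.29458274 0.24839619] [1.28118984e+00 2.86818393e+00 1.49444589e-04] [0.00171751 0.04054836 0.42493911] 2.3 0.08548121943300377
scale [236.5, 166.6] 0.98 [0.3765 0.2812 0.0308]
pan [316.8, 226.9] 0.6 [0.4732 0.2932 0.0559]
pan [217.7, 247.0] 0.17 [0.4137 0.2045 0.0387]
tare_top [213.6, 248.6] 0.96 [0.4114 0.2016 0.0405]
pan [0.47594878 0.29277099] 0.07750526103022272 2194 [0.06030776 0.06342112 0.06507633]
floor [0.05644482 0.26654024 0.30639012 0.31785647]
((0.4470512270927429, 0.267709344625473), (0.26455432176589966, 0.19003981351852417), 42.63874816894531) 13189
```

View pics/w1.png

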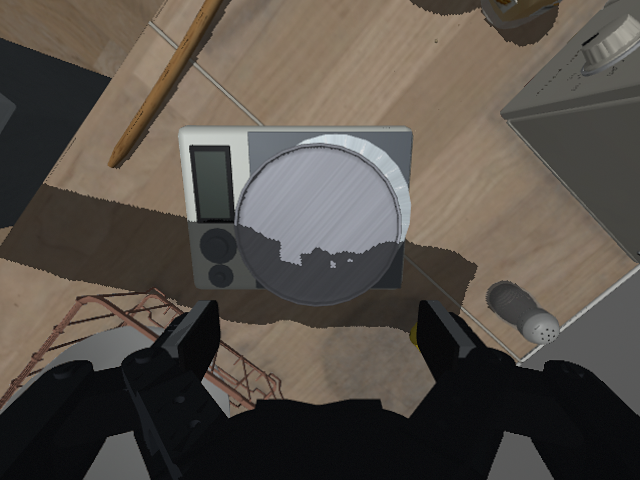

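```bash
python3 - <<'E'
from look import *
s=sense();X=np.load("w1.npy")
m=np.zeros((480,640),bool);m[115:298,170:425]=1
Z=X[...,2]
t=X[m&(Z>.015)&(Z<.036)][:,:2].astype(np.float32)
(c,sz,a)=cv2.minAreaRect(t);print(c,sz,a)
a=np.radians(a if abs(a-42)<20 else a-90);ex=np.array([np.cos(a),np.sin(a)]);ey=np.array([-ex[1],ex[0]])
dk=np.array(c)+.034*ex;print("deck from case",dk)
# edges by pixels
for u,v in((181,208),(411,208),(300,127),(300,289)):
    p=onplane("wrist",[[u,v]],.03,s)[0][:2];print((u,v),((p-dk)@np.c_[ex,ey]*1000).round(1))
pp=onplane("wrist",[[234,225],[401,225],[318,143],[318,305]],.066,s)[:,:2];print("pan px",((pp-dk)@np.c_[ex,ey]*1000).round(1))
r=X[m&(Z>.06)&(Z<.07)];f=fit(r);print(f,((f[0]-dk)@np.c_[ex,ey]*1000))
print("floor z",np.nanmedian(Z[200:220,300:330]),"rim pix prof",Z[225,228:246].round(4),X[225,392:408,2].round(4))
# deck ring
q=X[m&(Z>.038)&(Z<.05)&(np.hypot(X[...,0]-f[0][0],X[...,1]-f[0][1])>.083)];L=(q[:,:2]-dk)@np.c_[ex,ey]*1000
b=L[(L[:,0]>-30)&(L[:,1]>-30)];rr=np.hypot(*b.T);th=np.degrees(np.arctan2(b[:,1],b[:,0]))
for k in range(-20,110,15):
    w=rr[(th>k)&(th<k+15)]; print(k,len(w),w.max().round(1) if len(w) else 0)
for k in("tare_top","power"):
    for r in find_in(k,"wrist")[:1]:
        p=onplane("wrist",[r["xy"]],.038,s)[0];print(k,r["xy"],p,((p[:2]-dk)@np.c_[ex,ey]*1000))
p=onplane("wrist",[[217.5,245.5]],.038,s)[0];print("tare eye",p,((p[:2]-dk)@np.c_[ex,ey]*1000))
E
```

```text
(0.45237383246421814, 0.2851840853691101) (0.2368081510066986, 0.17398226261138916) 42.01131057739258
deck from case [0.47763626 0.30793951]
(181, 208) [-153.1    5.7]
(411, 208) [85.1  4.7]
(300, 127) [-28.4  84.3]
(300, 289) [-31.7 -85.5]
pan px [[-90.3  -4.7]
 [ 66.8  -5.3]
 [-11.   68.7]
 [-11.6 -87.5]]
(array([0.47593052, 0.29279969]), np.float64(0.07748769235895749), 1917, array([0.06030545, 0.0634374 , 0.0650874 ])) [-11.40013163 -10.10746821]
floor z 0.05692959434837957 rim pix prof [0.0302 0.0309 0.0285 0.0307 0.0301 0.0304 0.031  0.0646 0.0654 0.0629
 0.0608 0.0587 0.0591 0.0567 0.0576 0.0578 0.0577 0.0572] [0.0575 0.0584 0.0581 0.0585 0.0587 0.0607 0.0619 0.0644 0.064  0.0618
 0.0441 0.0446 0.0454 0.045  0.044  0.0451]
-20 108 81.1
-5 191 81.0
10 252 81.4
25 274 81.0
40 268 80.3
55 240 79.4
70 180 78.3
85 96 76.6
100 10 75.5
tare_top [213.6, 248.6] [0.41191468 0.20039912 0.038     ] [-120.80631742  -35.91792154]
power [219.7, 278.5] [0.43696703 0.17785184 0.038     ] [-117.28248432  -69.43780547]
tare eye [0.41291228 0.20581667 0.038     ] [-116.43924847  -32.56027769]
```

```bash
python3 - <<'E'
from look import *
from scipy.optimize import least_squares
s=sense();X=np.load("w1.npy");Z=X[...,2]
im=cv2.imread("pics/w1.png");cv2.imwrite("pics/c1.png",cv2.resize(im[115:300,225:420],None,fx=3.2,fy=3.2,interpolation=cv2.INTER_CUBIC))
a=np.radians(42.0);E=np.array([[np.cos(a),-np.sin(a)],[np.sin(a),np.cos(a)]]);dk=np.array([.4776,.3079]);o=np.array([.4759,.2928])
L=(X[...,:2]-dk)@E*1000
m=np.zeros((480,640),bool);m[115:298,200:425]=1
m&=np.hypot(X[...,0]-o[0],X[...,1]-o[1])>.082
# height profile vs radius from guess (5,0.5)
c=np.array([5,.5]);r=np.hypot(L[...,0]-c[0],L[...,1]-c[1]);th=np.degrees(np.arctan2(L[...,1]-c[1],L[...,0]-c[0]))
k=m&(th>-10)&(th<90)
for q in range(68,86):
    w=Z[k&(r>=q)&(r<q+1)]
    if len(w): print(q,len(w),np.percentile(w,[10,50,90]).round(4))
# outer edge per angle
pts=[]
for t in range(-25,110,3):
    w=k&(th>t)&(th<=t+3)&(Z>.039)&(Z<.05)
    if w.sum()>5:
        i=np.argmax(np.where(w,r,0));pts.append(L.reshape(-1,2)[i])
pts=np.array(pts);f=lambda p:np.hypot(pts[:,0]-p[0],pts[:,1]-p[1])-p[2]
z=least_squares(f,[0,0,78],loss='soft_l1');print(z.x,np.std(z.fun))
for R in(76,78,80): z=least_squares(lambda p:f([p[0],p[1],R]),[0,0],loss='soft_l1');print(R,z.x,np.std(z.fun))
# fingertips
T=np.eye(4);R=Ro.from_rotvec(s["eef_rot"]).as_matrix()
G=((X-s["eef_pos"])@R)*1000
w=(G[...,2]>-40)&(G[...,2]<60);g=G[w]
for sg in(-1,1):
    h=g[(g[:,1]*sg>0)];print("tip",sg,np.percentile(h[:,2],[50,95,99,100]).round(1));h=h[h[:,2]>np.percentile(h[:,2],99)-8];print(h.min(0).round(1),h.max(0).round(1))
E
```

```text
68 113 [0.0436 0.0444 0.0455]
69 139 [0.0437 0.0445 0.0454]
70 135 [0.0436 0.0446 0.0456]
71 137 [0.0435 0.0444 0.0456]
72 136 [0.0436 0.0444 0.0455]
73 142 [0.0435 0.0444 0.0453]
74 140 [0.0438 0.0445 0.0454]
75 141 [0.0436 0.0446 0.0455]
76 61 [0.0437 0.0444 0.0454]
77 33 [0.0321 0.0332 0.0346]
78 88 [0.0321 0.0329 0.034 ]
79 107 [0.032  0.0329 0.034 ]
80 107 [0.0306 0.0328 0.0338]
81 96 [0.0284 0.0329 0.0339]
82 104 [0.028  0.0328 0.0338]
83 99 [0.0266 0.0324 0.034 ]
84 109 [0.0249 0.0325 0.0336]
85 93 [0.0229 0.0325 0.0338]
[ 5.5530248   1.51489982 75.24700045] 0.24633969506322406
76 [4.9063686 0.967775 ] 0.2639547558849817
78 [ 3.18606896 -0.4599779 ] 0.4186326324746234
80 [ 1.4862232  -1.87083972] 0.6189552344808448
tip -1 [-20.    0.6   3.8   6.4]
[-10.8 -55.7  -4.2] [ 12.3 -42.4   6.4]
tip 1 [-20.1   0.5   4.    6. ]
[-11.1  42.2  -4. ] [12.5 55.4  6. ]
```

View pics/c1.png

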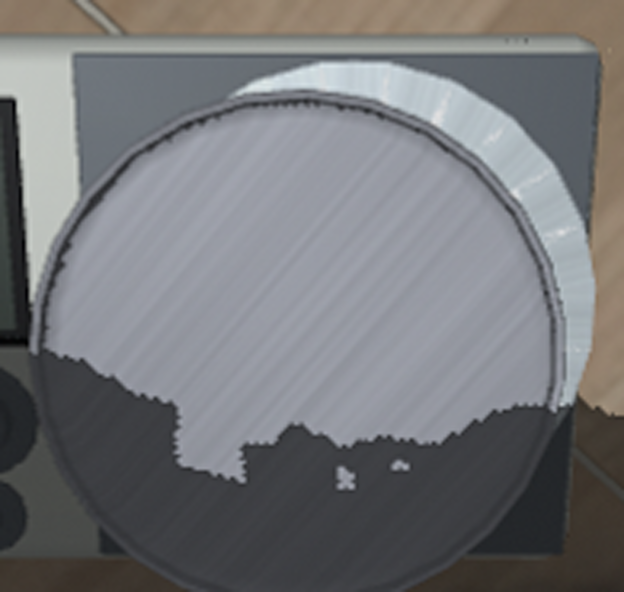

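```bash
python3 - <<'E'
from look import *
s=sense();print(s["q"].round(3),s["clock"])
for f in("w1","scene0","side0"):
    X=np.load(f+".npy").reshape(-1,3);X=X[np.isfinite(X).all(1)]
    a=np.radians(75.6);d=np.array([np.cos(a),np.sin(a)]);l=np.array([-d[1],d[0]])
    tc=np.array([.4759,.2928])-.09*d
    u=(X[:,:2]-tc)@d;v=(X[:,:2]-tc)@l
    k=(X[:,2]>.05)&(X[:,2]<.2)&(u<.0)&(u>-.1)&(abs(v)<.09)
    print(f,k.sum());
    if k.sum():
        for b in range(-100,0,20):
            q=k&(u>b/1000)&(u<=b/1000+.02)
            if q.sum(): print(b,q.sum(),v[q].min().round(3),v[q].max().round(3),X[q,2].max().round(3))
E
```

```text
[-0.777  0.404  0.167  1.991 -0.096  0.754  0.174] 2.6
w1 1336
-100 474 0.021 0.071 0.12
-80 354 -0.089 0.041 0.119
-60 495 -0.09 -0.036 0.132
-40 13 -0.075 -0.069 0.131
scene0 454
-100 152 -0.051 0.072 0.12
-80 177 -0.089 0.039 0.129
-60 125 -0.09 -0.012 0.133
side0 554
-100 135 0.005 0.069 0.121
-80 216 -0.067 0.039 0.132
-60 203 -0.09 -0.012 0.133
```

```bash
python3 - <<'E'
from look import *
X=np.concatenate([np.load(f+".npy").reshape(-1,3) for f in("w1","scene0","side0")]);X=X[np.isfinite(X).all(1)]
X=X[(X[:,2]>.05)&(X[:,2]<.2)&(X[:,1]<.27)&(np.hypot(X[:,0]-.476,X[:,1]-.293)>.087)]
for yaw in range(30,140,8):
    a=np.radians(yaw);d=np.array([np.cos(a),np.sin(a)]);l=np.array([-d[1],d[0]])
    tc=np.array([.4759,.2928])-.085*d
    u=(X[:,:2]-tc)@d;v=(X[:,:2]-tc)@l;z=X[:,2]
    def clr(hu,hv,z0):
        k=z>z0;du=np.maximum(abs(u[k])-hu,0);dv=np.maximum(abs(v[k])-hv,0);return np.percentile(np.hypot(du,dv),.3).round(4)
    print(yaw,"fingers",clr(.012,.065,.05),"body",clr(.043,.043,.10),tc.round(3))
E
```

```text
30 fingers 0.054 body 0.0557 [0.402 0.25 ]
38 fingers 0.0494 body 0.0444 [0.409 0.24 ]
46 fingers 0.0451 body 0.0359 [0.417 0.232]
54 fingers 0.0373 body 0.0312 [0.426 0.224]
62 fingers 0.0331 body 0.0288 [0.436 0.218]
70 fingers 0.035 body 0.0193 [0.447 0.213]
78 fingers 0.0414 body 0.0138 [0.458 0.21 ]
86 fingers 0.0469 body 0.015 [0.47  0.208]
94 fingers 0.0493 body 0.0174 [0.482 0.208]
102 fingers 0.0478 body 0.0166 [0.494 0.21 ]
110 fingers 0.0444 body 0.0148 [0.505 0.213]
118 fingers 0.0394 body 0.0151 [0.516 0.218]
126 fingers 0.0345 body 0.0234 [0.526 0.224]
134 fingers 0.0332 body 0.0349 [0.535 0.232]
```

Call:
{"fn": "carry_out", "kwargs": {"travel": [[0,0,0],[0,0,0],[0,0,0],[0,0,0],[0,0,0],[0,0,0],[0,0,0],[-43.8,0.5,0],[-43.8,0.6,0],[0,0,0]], "delta_rot": [[0,0,8.04],[0,0,8.04],[0,0,8.04],[0,0,8.04],[0,0,8.04],[0,0,8.04],[0,0,8.04],[0,0,0],[0,0,0],[0,0,0]], "gripper": [1,1,1,1,1,1,1,1,1,1]}}

```text
clock: 3.6
eef_pos: [0.4525, 0.2039, 0.2484]
eef_rot: [2.492, 1.913, -0.004]
force: [0.2, 0.6, 0.5]
width: 0.0853
grip_force: 0.0
```

Call:
{"fn": "carry_out", "kwargs": {"travel": [[0,0,40],[0,0,40],[0,0,0],[0,0,0]], "delta_rot": [[0,0,0],[0,0,0],[0,0,0],[0,0,0]], "gripper": [1,1,1,1]}}

```text
clock: 4.0
eef_pos: [0.4542, 0.2091, 0.1685]
eef_rot: [-2.487, -1.919, 0.003]
force: [0.4, -0.4, -0.1]
width: 0.0853
grip_force: 0.0
```

```bash
cat >> look.py <<'E'
from scipy.optimize import least_squares
a0=np.radians(42.0);E=np.array([[np.cos(a0),-np.sin(a0)],[np.sin(a0),np.cos(a0)]]);dk=np.array([.4776,.3079])
def meas(name):
    s,im,X=look(name);Z=X[...,2]
    print("clk",s["clock"],"tcp",s["eef_pos"].round(4),"F",s["force"].round(2))
    near=np.hypot(X[...,0]-.48,X[...,1]-.30)<.11
    w=X[near&(Z>.0605)&(Z<.07)];zt=0
    f=fit(X[near&(Z>.0595)&(Z<.07)]);print("pan",f[0].round(4),"R",round(f[1],4),f[2],"rimz",f[3].round(4))
    fl=X[(np.hypot(X[...,0]-f[0][0],X[...,1]-f[0][1])<.06)&(Z<.065)]
    if len(fl)>100:
        A=np.c_[fl[:,:2]-f[0],np.ones(len(fl))];p=np.linalg.lstsq(A,fl[:,2],rcond=None)[0];print("floor",p.round(4),len(fl))
    k=near&(np.hypot(X[...,0]-f[0][0],X[...,1]-f[0][1])>.0815)&(Z>.039)&(Z<.05)
    q=X[k];g0=dk+E@np.array([.005,.001]);r=np.hypot(*(q[:,:2]-g0).T);th=np.degrees(np.arctan2(*(q[:,:2]-g0).T[::-1]));pts=[]
    for t in range(-180,180,3):
        w=(th>t)&(th<=t+3)&(r<.085)
        if w.sum()>4:
            i=np.where(w)[0][np.argmax(r[w])]
            if r[i]>.07: pts.append(q[i,:2])
    pts=np.array(pts)
    if len(pts)>4:
        z=least_squares(lambda p:np.hypot(*(pts-p).T)-.0758,g0,loss='soft_l1',f_scale=.0005);print("plate",z.x.round(4),len(pts),z.fun.std().round(5))
        R=Ro.from_rotvec(s["eef_rot"]).as_matrix();v=np.r_[z.x-f[0],0];print("need tool mm",(R.T@v*1000)[:2].round(1))
        v=np.r_[f[0]-s["eef_pos"][:2],0];print("pan rel tcp",(R.T@v*1000)[:2].round(1))
    return s,im,X
E
python3 -c "
from look import *
s,im,X=meas('w2');print(s['eef_rot'])"
```

```text
clk 4.0 tcp [0.4542 0.2091 0.1685] F [ 0.38 -0.37 -0.14]
pan [0.4757 0.2921] R 0.0773 4972 rimz [0.0597 0.0631 0.0649]
floor [-0.0008 -0.0005  0.0569] 27327
plate [0.4804 0.3126] 16 0.00092
need tool mm [21.  -0.6]
pan rel tcp [85.7 -0.3]
[-2.48734134 -1.91896452  0.00254115]
```

View pics/w2.png

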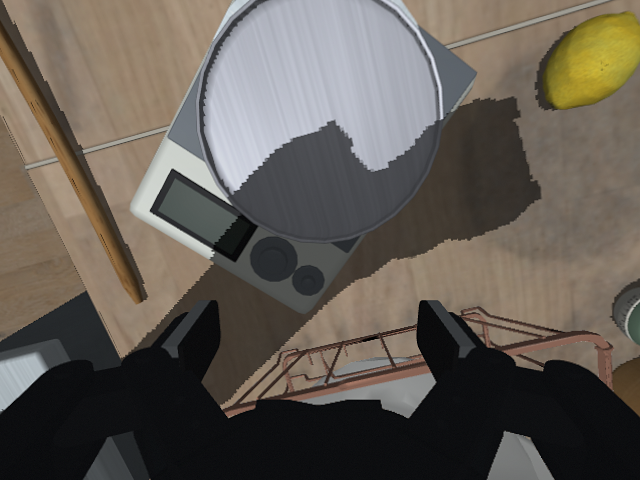

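Call:
{"fn": "carry_out", "kwargs": {"travel": [[-1.5,0,35],[0,0,35],[0,0,35.5],[0,0,0],[0,0,0]], "delta_rot": [[0,0,0],[0,0,0],[0,0,0],[0,0,0],[0,0,0]], "gripper": [1,1,1,1,1]}}

```text
clock: 4.55
eef_pos: [0.4544, 0.2081, 0.0642]
eef_rot: [-2.487, -1.919, -0.001]
force: [-0.2, 0.9, 0.8]
width: 0.0856
grip_force: 0.0
```

Call:
{"fn": "carry_out", "kwargs": {"travel": [[2,0,0],[2,0,0],[0,0,0]], "delta_rot": [[0,0,0],[0,0,0],[0,0,0]], "gripper": [1,1,1]}}

```text
clock: 4.85
eef_pos: [0.4554, 0.2128, 0.0642]
eef_rot: [2.486, 1.92, 0.004]
force: [-0.5, 0.7, 0.2]
width: 0.0857
grip_force: 0.0
```

Call:
{"fn": "carry_out", "kwargs": {"travel": [[1,0,0],[1,0,0],[1,0,0],[1,0,0]], "delta_rot": [[0,0,0],[0,0,0],[0,0,0],[0,0,0]], "gripper": [1,1,1,1]}}

```text
clock: 5.25
eef_pos: [0.4558, 0.2157, 0.0628]
eef_rot: [2.487, 1.919, -0.0]
force: [0.2, -0.1, 0.9]
width: 0.0857
grip_force: 0.0
```

Call:
{"fn": "carry_out", "kwargs": {"travel": [[1,0,0],[1,0,0],[1,0,0],[1,0,0]], "delta_rot": [[0,0,0],[0,0,0],[0,0,0],[0,0,0]], "gripper": [1,1,1,1]}}

```text
clock: 5.65
eef_pos: [0.4567, 0.2192, 0.0627]
eef_rot: [2.487, 1.919, -0.001]
force: [-0.6, -1.8, 0.6]
width: 0.0857
grip_force: 0.8
```

Call:
{"fn": "carry_out", "kwargs": {"travel": [[1,0,0],[1,0,0],[1,0,0],[1,0,0]], "delta_rot": [[0,0,0],[0,0,0],[0,0,0],[0,0,0]], "gripper": [1,1,1,1]}}

```text
clock: 6.05
eef_pos: [0.4577, 0.2235, 0.0628]
eef_rot: [-2.487, -1.92, 0.0]
force: [-1.2, -1.2, 0.4]
width: 0.0858
grip_force: 0.8
```

```bash
python3 -c "
from look import *
s,im,X=meas('w3')"
```

```text
clk 6.05 tcp [0.4577 0.2235 0.0628] F [-1.19 -1.23  0.43]
pan [0.4769 0.2991] R 0.077 13424 rimz [0.0597 0.0628 0.0649]
floor [-0.0012 -0.0014  0.0569] 77721
```

Call:
{"fn": "carry_out", "kwargs": {"travel": [[1,0,0],[1,0,0],[1,0,0],[1,0,0],[1,0,0]], "delta_rot": [[0,0,0],[0,0,0],[0,0,0],[0,0,0],[0,0,0]], "gripper": [1,1,1,1,1]}}

```text
clock: 6.6
eef_pos: [0.4591, 0.2283, 0.0628]
eef_rot: [2.487, 1.919, 0.0]
force: [-0.5, -1.6, 0.2]
width: 0.0851
grip_force: 0.8
```

Call:
{"fn": "carry_out", "kwargs": {"travel": [[1,0,0],[1,0,0],[1,0,0],[1,0,0],[1,0,0]], "delta_rot": [[0,0,0],[0,0,0],[0,0,0],[0,0,0],[0,0,0]], "gripper": [1,1,1,1,1]}}

```text
clock: 7.1
eef_pos: [0.4603, 0.2331, 0.0628]
eef_rot: [2.487, 1.919, -0.0]
force: [0.2, -1.6, -0.1]
width: 0.0855
grip_force: 0.8
```

Call:
{"fn": "carry_out", "kwargs": {"travel": [[0.5,0,0],[0.5,0,0],[0.5,0,0]], "delta_rot": [[0,0,0],[0,0,0],[0,0,0]], "gripper": [1,1,1]}}

```text
clock: 7.4
eef_pos: [0.4607, 0.2345, 0.0628]
eef_rot: [2.487, 1.92, -0.0]
force: [-0.3, -1.6, -0.6]
width: 0.085
grip_force: 0.7
```

```bash
python3 -c "
from look import *
s,im,X=meas('w4')"
```

```text
clk 7.4 tcp [0.4607 0.2345 0.0628] F [-0.28 -1.61 -0.59]
pan [0.4799 0.3102] R 0.077 12886 rimz [0.0598 0.0627 0.0647]
floor [-0.0023 -0.003   0.0567] 77592
```

Call:
{"fn": "carry_out", "kwargs": {"travel": [[0.5,0,0],[0.5,0,0],[0.5,0,0]], "delta_rot": [[0,0,0],[0,0,0],[0,0,0]], "gripper": [1,1,1]}}

```text
clock: 7.75
eef_pos: [0.4611, 0.236, 0.0628]
eef_rot: [2.487, 1.92, 0.0]
force: [-1.1, -1.4, 0.3]
width: 0.0857
grip_force: 0.6
```

Call:
{"fn": "carry_out", "kwargs": {"travel": [[0.5,0,0],[0.5,0,0]], "delta_rot": [[0,0,0],[0,0,0]], "gripper": [1,1]}}

```text
clock: 7.95
eef_pos: [0.4613, 0.2367, 0.0628]
eef_rot: [2.487, 1.919, -0.0]
force: [-1.0, -1.8, 0.0]
width: 0.0855
grip_force: 0.8
```

```bash
python3 -c "
from look import *
s,im,X=meas('w5')"
```

```text
clk 7.95 tcp [0.4613 0.2367 0.0628] F [-1.02 -1.83  0.01]
pan [0.4802 0.3112] R 0.0777 4797 rimz [0.0596 0.0602 0.0628]
floor [-0.001  -0.0014  0.0529] 74713
```

The floor dropped 4 mm, so the pan has caught. I'll draw the fingers back and check it.

Call:
{"fn": "carry_out", "kwargs": {"travel": [[-2,0,0],[-4,0,0],[-6,0,0],[0,0,0],[0,0,0],[0,0,0]], "delta_rot": [[0,0,0],[0,0,0],[0,0,0],[0,0,0],[0,0,0],[0,0,0]], "gripper": [1,1,1,1,1,1]}}

```text
clock: 8.6
eef_pos: [0.4584, 0.2254, 0.0628]
eef_rot: [-2.487, -1.919, -0.0]
force: [0.0, -1.2, 0.5]
width: 0.0855
grip_force: 0.0
```

```bash
python3 -c "
from look import *
s,im,X=meas('w6')"
```

```text
clk 8.6 tcp [0.4584 0.2254 0.0628] F [ 0.04 -1.19  0.51]
pan [0.4802 0.3114] R 0.0776 4267 rimz [0.0596 0.0602 0.0612]
floor [-0.001  -0.0007  0.0529] 69396
```

Call:
{"fn": "carry_out", "kwargs": {"travel": [[0,0,-40],[0,0,-40],[-15,-19,-20],[-16,-19,0],[0,0,0],[0,0,0],[0,0,0]], "delta_rot": [[0,0,0],[0,0,0],[0,0,0],[0,0,0],[0,0,0],[0,0,0],[0,0,0]], "gripper": [1,1,0,-1,-1,-1,-1], "newtons": 20}}

```text
clock: 9.35
eef_pos: [0.4145, 0.2055, 0.1627]
eef_rot: [2.487, 1.92, 0.001]
force: [0.7, 0.1, -0.4]
width: 0.0124
grip_force: 0.0
```

```bash
python3 - <<'E'
from look import *
s,im,X=meas('w7');print(s["width"])
for k in("tare_top","power"):
    for r in find_in(k,"wrist")[:1]:
        p=onplane("wrist",[r["xy"]],.038,s)[0];u,v=map(int,r["xy"]);print(k,r["xy"],p,X[v,u])
R=Ro.from_rotvec(s["eef_rot"]).as_matrix()
G=(X-s["eef_pos"])@R*1000;g=G[(abs(G[...,1])<40)&(abs(G[...,0])<20)&(G[...,2]>-20)&(G[...,2]<40)];h=g[g[:,2]>np.percentile(g[:,2],99)-6];print("tip",np.percentile(g[:,2],99),h.min(0),h.max(0))
Y=np.concatenate([np.load(f+".npy").reshape(-1,3) for f in("w1","scene0","side0")]);Y=Y[np.isfinite(Y).all(1)];Y=Y[(Y[:,2]>.05)&(Y[:,2]<.2)&(Y[:,1]<.27)]
q=(Y-[.414,.205,0])@R
for z0,hu,hv in((.05,.013,.05),(.09,.043,.043)):
    k=Y[:,2]>z0;print("clr",np.percentile(np.hypot(np.maximum(abs(q[k,0])-hu,0),np.maximum(abs(q[k,1])-hv,0)),.3))
E
```

```text
clk 9.35 tcp [0.4145 0.2055 0.1627] F [ 0.75  0.15 -0.42]
pan [0.4798 0.3115] R 0.0778 1566 rimz [0.0596 0.0602 0.0613]
floor [-0.0007 -0.0006  0.0528] 26895
0.012398176218623115
tare_top [316.6, 247.1] [0.4123994 0.2039398 0.038    ] [0.41210917 0.20463502 0.03979895]
power [355.8, 270.3] [0.43771088 0.1774974  0.038     ] [0.43712034 0.17843568 0.03938799]
tip 14.472341120499069 [-10.74844969 -19.32156314   8.47274518] [11.65817052 18.83140327 16.69163017]
clr 0.011723795077371027
clr 0.020849065723391413
```

View pics/w7.png

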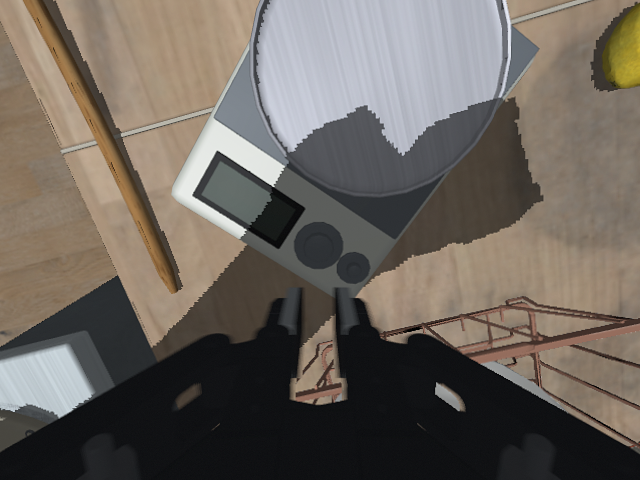

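Call:
{"fn": "carry_out", "kwargs": {"travel": [[-1.5,-1.7,30],[0,0,35],[0,0,37],[0,0,0],[0,0,0]], "delta_rot": [[0,0,0],[0,0,0],[0,0,0],[0,0,0],[0,0,0]], "gripper": [-1,-1,-1,-1,-1]}}

```text
clock: 10.0
eef_pos: [0.4117, 0.2035, 0.0607]
eef_rot: [-2.488, -1.918, 0.003]
force: [-1.8, 0.0, -0.6]
width: -0.0001
grip_force: 0.0
```

Call:
{"fn": "carry_out", "kwargs": {"travel": [[0,0,2],[0,0,1],[0,0,1],[0,0,1],[0,0,0]], "delta_rot": [[0,0,0],[0,0,0],[0,0,0],[0,0,0],[0,0,0]], "gripper": [-1,-1,-1,-1,-1]}}

```text
clock: 10.5
eef_pos: [0.412, 0.2042, 0.0562]
eef_rot: [2.487, 1.919, 0.002]
force: [0.6, -0.1, 4.1]
width: 0.0005
grip_force: 1.9
```

Call:
{"fn": "carry_out", "kwargs": {"travel": [[0,0,1],[0,0,0]], "delta_rot": [[0,0,0],[0,0,0]], "gripper": [-1,-1]}}

```text
clock: 10.7
eef_pos: [0.412, 0.2042, 0.055]
eef_rot: [2.487, 1.919, 0.002]
force: [2.0, 0.6, 9.2]
width: -0.0002
grip_force: 4.1
```

Call:
{"fn": "carry_out", "kwargs": {"travel": [[0,0,1],[0,0,0]], "delta_rot": [[0,0,0],[0,0,0]], "gripper": [-1,-1]}}

```text
clock: 10.9
eef_pos: [0.412, 0.2042, 0.0548]
eef_rot: [-2.487, -1.919, -0.003]
force: [-1.6, -0.1, 22.9]
width: 0.0001
grip_force: 11.4
```

Call:
{"fn": "carry_out", "kwargs": {"travel": [[0,0,-2],[0,0,0]], "delta_rot": [[0,0,0],[0,0,0]], "gripper": [-1,-1]}}

```text
clock: 11.1
eef_pos: [0.412, 0.2042, 0.0561]
eef_rot: [2.487, 1.919, 0.002]
force: [1.7, 0.4, 3.7]
width: 0.0002
grip_force: 1.9
```

Call:
{"fn": "carry_out", "kwargs": {"travel": [[0,0,-1.5],[0,0,0]], "delta_rot": [[0,0,0],[0,0,0]], "gripper": [-1,-1]}}

```text
clock: 11.3
eef_pos: [0.412, 0.2041, 0.0574]
eef_rot: [2.487, 1.919, 0.001]
force: [1.5, 0.9, 3.3]
width: 0.0002
grip_force: 1.4
```

Call:
{"fn": "carry_out", "kwargs": {"travel": [[0,0,-1],[0,0,0]], "delta_rot": [[0,0,0],[0,0,0]], "gripper": [-1,-1]}}

```text
clock: 11.5
eef_pos: [0.4117, 0.204, 0.0583]
eef_rot: [2.487, 1.92, 0.0]
force: [1.9, -0.4, 1.2]
width: -0.0002
grip_force: 1.0
```

Call:
{"fn": "carry_out", "kwargs": {"travel": [[0,0,-10],[0,0,-40],[0,0,-40],[0,0,0],[0,0,0],[0,0,0]], "delta_rot": [[0,0,0],[0,0,0],[0,0,0],[0,0,0],[0,0,0],[0,0,0]], "gripper": [-1,-1,-1,-1,-1,-1]}}

```text
clock: 12.1
eef_pos: [0.4109, 0.2039, 0.1479]
eef_rot: [-2.486, -1.92, 0.002]
force: [0.2, -0.2, 0.0]
width: 0.0003
grip_force: 0.0
```

```bash
python3 - <<'E'
from look import *
s,im,X=meas('w8');p=proj("wrist",[[.4125,.2045,.038]],s)[0].astype(int);print(X[p[1]-4:p[1]+5,p[0]-4:p[0]+5,2].mean())
Y=np.load("w7.npy");print(Y[243:252,313:322,2].mean())
E
```

```text
clk 12.1 tcp [0.4109 0.2039 0.1479] F [ 0.18 -0.15  0.01]
pan [0.4799 0.3115] R 0.0779 1701 rimz [0.0596 0.0602 0.0613]
floor [-0.0007 -0.0006  0.0528] 28384
nan
nan
```

```bash
python3 -c "
from workcell import *
print(sign_off())"
```

```text
the job is handed in; nothing more can be done
None
```

The pan is seated level in its groove after one push from the front right, with readings of about 2 N, so no tapping from other sides was needed. I pressed tare to its stop and released it, then handed the job in at about 12 s. Force readings fit the button springing back, but the final camera check of its height gave no reading. No verdict came back.

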